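# Wedge up the rocking display stand

## Task

The low wooden display stand rocks because its front left leg is too short and hangs clear of the table. Slide the thin end of the wooden wedge under that leg until you feel it come up snug, without lifting the stand or shoving it along, and leave it there; then stand the small candle tin on the bare corner of the stand above that leg. The stand must end level, with its jar and its other candle undisturbed.

Things in the scene. Friction and masses are not known exactly. Their poses are not given: they have to be found in the camera images.
- stand: Low dark wooden stand, loose, 1.2 kg; its -x side faces the robot. Board 200 (x) x 340 (y) x 16 mm, top 70 mm above the table; legs at (+-70, +-135) mm taper to 11 mm square feet; 38 mm free height under the rails. Stands level on three legs; the leg at -70, +135 (front left) is 4 to 10 mm short, unknown, and a load there tips the stand. Origin at table height under the board's middle, z up.
- stand_corner (a point): Point on the board's top straight above the centre of the short leg (stand frame -70, +135, +70 mm); the board reaches 30 mm beyond it to the front and 35 mm to the left. It is part of the board and does not tell the gap under the leg. The small candle belongs here.
- wedge: Loose pale wooden wedge, 160 mm long (x), 28 mm wide (y), 50 g, flat on the table. Its top slopes evenly from 20 mm high at the thick end (-x) to 2 mm at the thin end (+x), 1 mm in 8.9 mm. Origin at the middle of its flat sole, z up. Grip it across its width near the thick end. It slides at about 1 N; once it binds under the leg the push climbs past 5 N within 6 mm.
- wedge_tip (a point): Middle of the wedge's thin end, on its sole (wedge frame +80, 0, 0 mm).
- wedge_butt (a point): Middle of the wedge's thick end, on its sole (wedge frame -80, 0, 0 mm).
- candle: The small candle tin to be placed: round sage-green tin, 57 mm across, 39 mm high, about 0.21 kg, standing alone on the table left of the glasses. Origin at the centre of its underside; z up.
- candle_big: Larger candle tin, 63 mm across, 43 mm high, already standing on the back of the stand (about 50 mm behind its middle, 90 mm to the left). Leave it. Origin at the centre of its underside.
- jar: Cream stoneware jar, 120 mm across, 132 mm high, 0.6 kg, standing right of the middle of the stand. Leave it. Origin at the centre of its underside.
- soap_a: Bar of soap, 51 x 75 x 25 mm, on the table at the right front. Leave it. Origin at the centre of its underside.
- soap_b: Bar of soap, 51 x 75 x 25 mm, on the table in front of the raised glasses. Leave it. Origin at the centre of its underside.
- card: Price card in a wooden foot, 24 x 75 x 106 mm, on the table at the right. Leave it. Origin at the centre of its underside.
Things that resemble listed ones, but are neither listed nor needed, are in the scene too. Leave any black look-alike of the candle alone.

How it is judged (in metres and radians):
On the way:
1. the wedge is under the short leg and bears against it, let go, with the stand level (contact force between wedge and stand above 0.2 N and contact force between the fingers and wedge below 0.1 N and horizontal distance between wedge_tip and stand_corner below 0.09 m and angle between stand's own z axis and vertical below 0.008 rad and height (world z) of candle below 0.02 m), for 0.3 s.
At the end, for the whole second after the job is handed in: The wedge lies under the short leg (its thin end within 90 mm of the leg's centre) and bears against it; the small candle stands upright on the board within 25 mm of the point above the short leg, let go and at rest; the stand is level within 0.008 rad; jar and larger candle still stand on it (angle between stand's own z axis and vertical below 0.008 rad and linear speed of each of stand, candle below 0.01 m/s and contact force between wedge and stand above 0.2 N and horizontal distance between wedge_tip and stand_corner below 0.09 m and horizontal distance between candle and stand_corner below 0.025 m and z of candle in the frame of stand between 0.067 and 0.073 m and angle between candle's own z axis and vertical below 0.05 rad and z of each of jar, candle_big in the frame of stand above 0.067 m); the robot touches nothing.
It fails at once if the wedge in the fingers is rammed in: more than 25 N between wedge and stand (contact force between the fingers and wedge above 0.1 N and contact force between wedge and stand above 25 N).
It fails at once if the stand is lifted, or tips, by more than 0.02 rad (angle between stand's own z axis and vertical above 0.02 rad).
It fails at once if the stand is shoved more than 6 mm along the table (distance of stand from where it was at the start of the episode above 0.006 m).
It fails at once if the small candle is dropped or slammed onto the stand (more than 60 N) (contact force between candle and stand above 60 N).
It fails at once if the jar, the larger candle, a soap or the price card is disturbed (moved more than 25 mm) (distance of any of jar, candle_big, soap_a, soap_b, card from where it was at the start of the episode above 0.025 m).
It also fails if it takes over 72 s, if anything falls off the work surface, if the arm or the gripper's body presses on something with over 40 N, if the wrist force passes 120 N, or if a joint passes its speed limit or range.

## Robot

A 7-joint arm with a two-finger parallel gripper is mounted at the origin on a cart in front of the work surface, level with it; the furniture and walls round the work are solid. World frame = base frame: x ahead of the robot, y to its left, z up, the work surface at z = 0. Lengths are in mm, angles in rad, forces in N, time in s.
With the tool pointing down it reaches from about 350 to 775 mm from the base axis. Payload 3.1 kg.
Tool frame: the origin (TCP) lies midway between the tips of the shut fingers; the grasp point (between the pads) lies 19 mm behind it (manip.grasp_offset is the distance from the TCP to the grasp point, in mm); z points along the fingers, y is the line along which they close (so a half turn about z gives the same grasp; the last joint's range is limited). The gripper opens to 85 mm and grips with 20 to 120 N. Pads are 22 mm wide; open, the fingers measure 114 mm over their backs; the gripper's body (76 mm by 85 mm) begins 54 mm behind the grasp point. The pads swing forward as they close: fully open they stand 13 mm farther back than shut.
Start: joints at [-1.322, 0.311, 0.014, 1.512, -0.004, 1.319, -0.027], TCP at [157.668, 526.933, 231.304] pointing down, gripper open.
Joint ranges: [-2.7, 2.7], [-0.3, 1.91], [-1.27, 1.3], [0.12, 2.57], [-1.44, 4.58], [0.2, 2.03], [-3.05, 3.05]. Speed limits (rad/s): [2.79, 2.79, 3.14, 3.14, 3.14, 3.14, 3.14].

## Interface

Orientations are given as [roll, pitch, yaw] about the fixed x, y, z axes, in that order (R = Rz(yaw) Ry(pitch) Rx(roll)).
In Python, from cell import status, cams, sign_off, manip gives the robot as it stands. The module is installed in compiled form; this text tells all that it offers.
- The arm moves only by the tool play_rows, never from a script. Its arguments are lists of equal length, an entry for each row: "hand": the finger opening in cm, from 0 to 8.54; "translation": the shift along the tool's x, y, z in cm, a list of three; "delta_rot": the turn, a rotation vector about the tool's x, y, z in rad, a list of three. A call has 1 to 8 rows; each row shifts and turns the commanded pose from where the row before left it, along the tool's axes as they then stand; what a row does not reach is not made up. A row lasts 1/10 s, in which the tool goes at most 50 mm and 8.59 degrees, less where a joint would pass 70% of its speed; a pose out of reach is approached as far as the arm can. A call is refused whole if a number of a shift passes 5 or a number of a turn 0.15, either way. A call with a gripper value outside its range is refused whole. The fingers move at their own pace and stop on an object; "newtons" is the grip in N (left out, the last holds). Time passes only in rows, so rows that do not move let the fingers close. It gives the time, the measured TCP pose, the force, the opening and the grip force at its end, in the units of the state.
- status.sense(): the state, without advancing time (a new reading comes with each control period).
- cams.grab_frame(name): name is "side" or "top"; returns a dict with "img" (400x640x3 uint8, blue, green, red), "intrinsics" (3x3 intrinsics, pixels), "extrinsics" (4x4, takes a point from camera to world coordinates). Camera axes: x right, y up, looking along -z (the intrinsics and any distortion apply to the point x, -y, -z); pixel columns grow to the right and rows downward; lengths in mm; the calibration is good to about 2 mm. A picture is of the moment at which its call begins. There is no depth.
- sign_off(): hands the job in; it is judged then, once.
The state is a dict: "t": time; "joint_positions": joint angles; "qvel": joint speeds; "joint_efforts": joint torques, N m; "ee_pos": TCP position; "tcp_rot": TCP orientation; "contact_force": force on the tool from outside, world axes, zero at the start; "wrist_torque": the same for the moment, N m; "grip_width": finger opening in mm; "finger_force": force on a finger pad.
Only numpy, scipy, OpenCV 4.12 (cv2) and the standard library are available. Lean on these libraries where they do the work, as an engineer would, in place of code of your own. Each camera call takes 0.05 s, during which the arm holds its last target. There are 200 camera calls.

## Working session

There is one attempt and no reset: what is moved stays moved. The work goes in short steps, Python scripts to look and compute and a tool call to move; the robot and the scene stay as the last step left them, time stands still between calls to the robot, and variables do not carry over. Pictures are saved under pics/ and viewed, at most 10 in all, crops included, and the job is handed in when it is done.

Besides the shell and the picture viewer there is one more tool, called after "Request:" as a command line: name --argument value ..., lists and objects as JSON in quotes. play_rows: Moves the arm, as the interface text tells. Its arguments: {"type":"object","properties":{"hand":{"type":"array"},"translation":{"type":"array"},"delta_rot":{"type":"array"},"newtons":{"type":"number"}},"required":["hand","translation","delta_rot"]}

```bash
mkdir -p pics
cat > h.py <<'E'
import numpy as np, cv2
from cell import status, cams, manip
def grab(n):
    f=cams.grab_frame(n); np.savez(n+'.npz',**{k:np.asarray(v) for k,v in f.items() if k in('img','intrinsics','extrinsics')}); return f
def load(n): return dict(np.load(n+'.npz'))
def ray(f,u,v):
    K=np.array(f['intrinsics']);E=np.array(f['extrinsics'])
    d=np.linalg.inv(K)@[u,v,1]; d=np.array([d[0],-d[1],-d[2]])
    return E[:3,3],E[:3,:3]@d
def onz(f,u,v,z):
    o,d=ray(f,u,v); return o+d*(z-o[2])/d[2]
def proj(f,p):
    K=np.array(f['intrinsics']);E=np.array(f['extrinsics'])
    q=E[:3,:3].T@(np.array(p,float)-E[:3,3]); q=K@[q[0],-q[1],-q[2]]; return q[:2]/q[2]
E
python3 - <<'E'
from h import *
for n in('top','side'):
    f=grab(n); cv2.imwrite(f'pics/{n}0.png',f['img']); print(f.keys(),np.round(f['intrinsics'],1).tolist(),np.round(f['extrinsics'],3).tolist())
print(status.sense(), manip.grasp_offset)
E
```

```text
dict_keys(['img', 'intrinsics', 'extrinsics']) [[372.0, 0.0, 316.1], [0.0, 372.0, 194.8], [0.0, 0.0, 1.0]] [[0.029, 0.983, -0.182, 290.059], [-0.999, 0.025, -0.025, -113.14], [-0.02, 0.182, 0.983, 1381.148], [0.0, 0.0, 0.0, 1.0]]
dict_keys(['img', 'intrinsics', 'extrinsics']) [[413.8, 0.0, 313.8], [0.0, 413.8, 196.0], [0.0, 0.0, 1.0]] [[-0.984, 0.106, -0.142, 349.51], [-0.176, -0.516, 0.839, 1104.553], [0.016, 0.85, 0.526, 821.813], [0.0, 0.0, 0.0, 1.0]]
{'t': 0.1, 'joint_positions': array([-1.32172137,  0.31163878,  0.01397597,  1.51292401, -0.00439449,
        1.31921069, -0.02717899]), 'qvel': array([-0.00074697, -0.00261739,  0.00120612, -0.00508273, -0.00078625,
        0.00057729,  0.00048017]), 'joint_efforts': array([ 1.05231913e-03, -3.80850935e+01,  1.46678681e-01, -2.31238818e+01,
        1.24065290e-02,  8.15493520e-03,  1.38811612e-05]), 'ee_pos': array([157.47061162, 526.27595384, 230.32244022]), 'tcp_rot': array([-3.13944435e+00,  8.97955419e-05,  2.85093279e+00]), 'contact_force': array([-0.56390076, -0.87848521, -0.25156628]), 'wrist_torque': array([-0.00746511, -0.00760149,  0.03521597]), 'finger_force': 0.0, 'grip_width': 85.37878418825544} 18.700000000000003
```

View pics/top0.png

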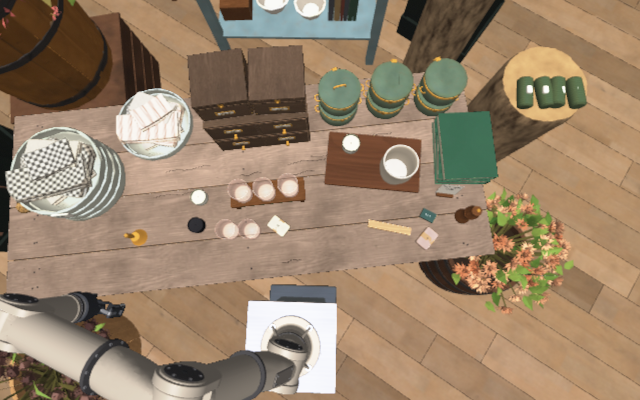

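View pics/side0.png

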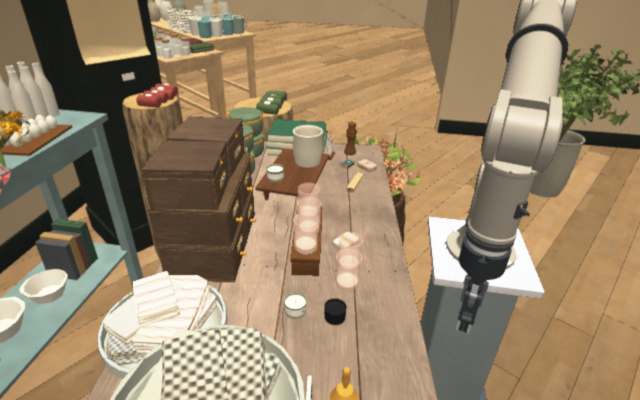

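Top view: the stand is at (375,162), the jar at (399,164) and candle_big at (351,144). The wedge is at (390,227). Candidates for the small candle are the pale/green tin at (198,197) and the black tin at (196,225). The tin at (198,197) fits, standing alone left of the glasses; the black one is the look-alike. I'll confirm in enlarged crops.

Run:
```python
from h import *
t=load('top')['img'];s=load('side')['img']
a=cv2.resize(t[180:240,170:290],(600,300),interpolation=cv2.INTER_CUBIC)[:, :400]
a=cv2.resize(t[180:240,175:255],(400,300),interpolation=cv2.INTER_CUBIC)
b=cv2.resize(s[285:330,275:355],(400,225),interpolation=cv2.INTER_CUBIC); b=cv2.copyMakeBorder(b,0,75,0,0,0)
c=cv2.resize(t[125:255,315:450],(312,300),interpolation=cv2.INTER_CUBIC)
d=cv2.resize(s[140:215,250:390],(488,300),interpolation=cv2.INTER_CUBIC)[:, :488]
cv2.imwrite('pics/c1.png',np.vstack([np.hstack([a,b]),np.hstack([c,d])]))
```

```text
(no output)
```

View pics/c1.png

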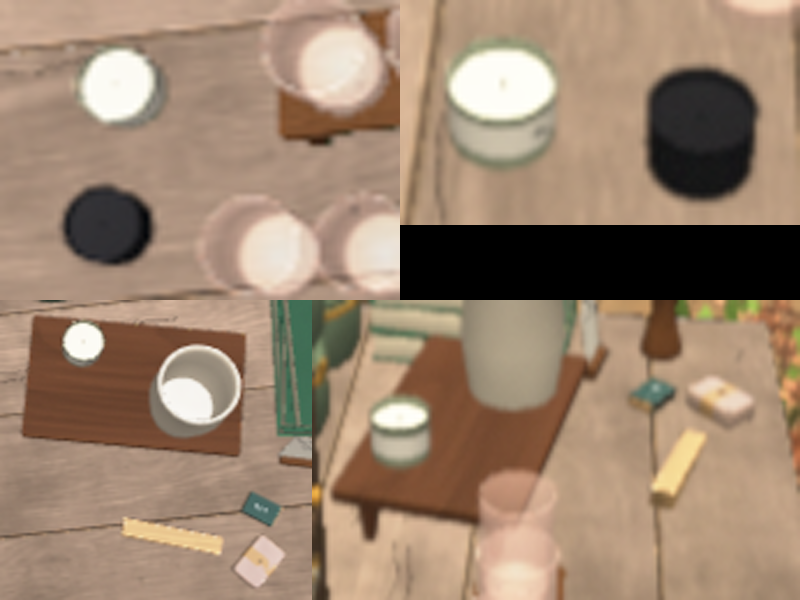

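The crop confirms it: the pale tin with the sage rim, top-view (198,197), is the target, and the black one is left alone. The wedge is at about (390,227), and its near end in the side view looks thicker. Next I'll measure poses.

```bash
cat > meas.py <<'E'
from h import *
def big(m,roi):
    x0,y0,x1,y1=roi; k=np.zeros_like(m); k[y0:y1,x0:x1]=m[y0:y1,x0:x1]
    c,_=cv2.findContours(k,cv2.RETR_EXTERNAL,cv2.CHAIN_APPROX_NONE); return max(c,key=cv2.contourArea)
def stand(f):
    # fit board outline lines (z=70) in top image
    hsv=cv2.cvtColor(f['img'],cv2.COLOR_BGR2HSV)
    m=((hsv[...,0]<14)&(hsv[...,1]>100)&(hsv[...,2]<150)).astype(np.uint8)*255
    m=cv2.morphologyEx(m,cv2.MORPH_OPEN,np.ones((3,3)))
    c=big(m,(318,125,432,200)); h=cv2.convexHull(c)[:,0]
    P=np.array([onz(f,u,v,70)[:2] for u,v in h+0.0]).astype(np.float32)
    return m,cv2.minAreaRect(P),cv2.boxPoints(cv2.minAreaRect(P))
def wedge(f,roi):
    hsv=cv2.cvtColor(f['img'],cv2.COLOR_BGR2HSV)
    m=((hsv[...,0]>15)&(hsv[...,0]<32)&(hsv[...,1]>80)&(hsv[...,2]>150)).astype(np.uint8)*255
    c=big(m,roi); return c,cv2.minAreaRect(c),cv2.boxPoints(cv2.minAreaRect(c))
E
python3 - <<'E'
from meas import *
t=load('top');s=load('side');np.set_printoptions(precision=1,suppress=True)
m,r,b=stand(t);print('stand',r,b)
for f,roi in((t,(355,210,420,245)),(s,(335,165,375,200))):
    c,r,b=wedge(f,roi);print(len(c),cv2.contourArea(c),r,b); 
    for z in(0,11): print(z,np.array([onz(f,u,v,z)[:2] for u,v in b]))
# candle: white wax discs, at rim z~39
for name,f,roi,z in(('c',t,(185,185,215,212),37),('big',t,(340,135,362,155),70+41),('c',s,(275,290,315,320),37),('big',s,(262,160,290,185),111)):
    g=f['img'].min(2); mm=(g>215).astype(np.uint8)*255
    c=big(mm,roi); e=cv2.fitEllipse(c); print(name,e,onz(f,*e[0],z))
E
```

```text
stand ((661.64892578125, -282.0531311035156), (337.2114562988281, 199.48678588867188), 86.00347900390625) [[ 550.4 -443.3]
 [ 749.4 -457.2]
 [ 772.9 -120.8]
 [ 573.9 -106.9]]
99 267.5 ((388.9066162109375, 226.9552001953125), (43.75558853149414, 8.088001251220703), 11.592175483703613) [[366.7 226.5]
 [368.3 218.6]
 [411.2 227.4]
 [409.5 235.3]]
0 [[ 430.8 -269. ]
 [ 460.5 -274.9]
 [ 432.  -433. ]
 [ 402.7 -426.6]]
11 [[ 429.6 -267.8]
 [ 459.1 -273.6]
 [ 430.9 -430.5]
 [ 401.8 -424.1]]
45 127.5 ((354.79998779296875, 179.89999389648438), (9.391485214233398, 19.677398681640625), 26.56505012512207) [[346.2 186.6]
 [355.  169. ]
 [363.4 173.2]
 [354.6 190.8]]
0 [[ 458.3 -299.9]
 [ 438.1 -454.1]
 [ 400.3 -424.2]
 [ 422.9 -274.5]]
11 [[ 456.9 -281.1]
 [ 436.9 -433.3]
 [ 399.6 -403.7]
 [ 421.9 -256.1]]
c ((197.9346160888672, 196.5755157470703), (11.745387077331543, 13.495250701904297), 35.39379119873047) [520.8 357.6  37. ]
big ((350.65887451171875, 142.4752655029297), (13.982014656066895, 15.250137329101562), 100.46388244628906) [ 717.5 -198.3  111. ]
c ((294.8787536621094, 301.34954833984375), (12.122400283813477, 19.059524536132812), 89.05570220947266) [517.9 366.4  37. ]
big ((274.6650695800781, 168.48106384277344), (4.857811450958252, 12.423233985900879), 87.3040542602539) [ 714.2 -187.   111. ]
```

Run:
```python
from meas import *
t=load('top')['img'];s=load('side')['img']
a=cv2.resize(s[162:200,335:385],(500,380),interpolation=cv2.INTER_CUBIC);a=cv2.copyMakeBorder(a,0,220,0,0,0)
b=cv2.resize(t[210:245,360:420],(480,280)); a[390:, :]=cv2.resize(t[212:240,360:417],(500,210),interpolation=cv2.INTER_CUBIC)
cv2.imwrite('pics/c2.png',a)
S=load('side')
for p in [(446,-272,0),(446,-272,20),(417,-430,0),(417,-430,20)]: print(p,(proj(S,p)-[335,162])*10)
```

```text
(446, -272, 0) [135.80741665 285.06260108]
(446, -272, 20) [138.95221449 240.43773642]
(417, -430, 0) [245.00411546 101.53035816]
(417, -430, 20) [248.58271745  59.11569735]
```

View pics/c2.png

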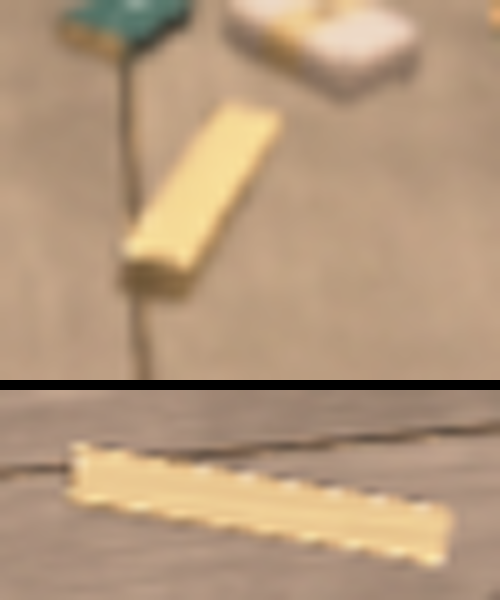

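The thick end (butt) is the +y end at about (446,-272), and the tip is at about (417,-430). Moving over the wedge.

Request:
play_rows --hand '[8.5,8.5,8.5,8.5,8.5,8.5,8.5,8.5]' --translation '[[-3.2,-2.75,0],[-3.2,-2.75,0],[-3.2,-2.75,0],[-3.2,-2.75,0],[-3.2,-2.75,0],[-3.2,-2.75,0],[-3.2,-2.75,0],[-3.2,-2.75,0]]' --delta_rot '[[0,0,0],[0,0,0],[0,0,0],[0,0,0],[0,0,0],[0,0,0],[0,0,0],[0,0,0]]'

```text
t: 0.9
ee_pos: [340.2, 241.0, 231.0]
tcp_rot: [-3.141, -0.0, 2.851]
contact_force: [1.1, -0.7, -0.2]
grip_width: 85.2
finger_force: 0.0
```

Request:
play_rows --hand '[8.5,8.5,8.5,8.5,8.5,8.5,8.5,8.5]' --translation '[[-3.2,-2.75,0],[-3.2,-2.75,0],[-3.2,-2.75,0],[-3.2,-2.75,0],[-1.25,-3.8,0],[-1.25,-3.8,0],[-1.25,-3.8,0],[-1.25,-3.8,0]]' --delta_rot '[[0,0,0],[0,0,0],[0,0,0],[0,0,0],[0,0,0],[0,0,0],[0,0,0],[0,0,0]]'

```text
t: 1.7
ee_pos: [434.8, -60.7, 231.0]
tcp_rot: [3.141, -0.001, 2.851]
contact_force: [-0.3, 0.3, -0.3]
grip_width: 85.0
finger_force: 0.0
```

Request:
play_rows --hand '[8.5,8.5,8.5,8.5,8.5,8.5,8.5,8.5]' --translation '[[-1.25,-3.8,0],[-1.25,-3.8,0],[-1.25,-3.8,0],[-1.25,-3.8,0],[-1.25,-3.8,0],[-1.25,-3.8,0],[0,0,0],[0,0,0]]' --delta_rot '[[0,0,0],[0,0,0],[0,0,0],[0,0,0],[0,0,0],[0,0,0],[0,0,0.146],[0,0,0.146]]'

```text
t: 2.5
ee_pos: [440.5, -301.2, 230.7]
tcp_rot: [-3.14, -0.001, 2.548]
contact_force: [0.1, -0.0, -0.1]
grip_width: 85.0
finger_force: 0.0
```

Request:
play_rows --hand '[8.5,8.5,8.5,8.5,8.5,8.5,8.5,8.5]' --translation '[[0,0,0],[0,0,0],[0,0,0],[0,0,0],[0,0,0],[0,0,0],[0,0,0],[0,0,0]]' --delta_rot '[[0,0,0.146],[0,0,0.146],[0,0,0.146],[0,0,0.146],[0,0,0.146],[0,0,0.146],[0,0,0.146],[0,0,0.146]]'

```text
t: 3.3
ee_pos: [441.6, -298.7, 230.8]
tcp_rot: [-3.141, -0.001, 1.385]
contact_force: [0.1, 0.4, 0.0]
grip_width: 85.0
finger_force: 0.0
```

Request:
play_rows --hand '[8.5,8.5,8.5,8.5,8.5,8.5,8.5,8.5]' --translation '[[0,0,4],[0,0,4],[0,0,4],[0,0,4],[0,0,4],[0,0,1.2],[0,0,1],[0,0,0.4]]' --delta_rot '[[0,0,0],[0,0,0],[0,0,0],[0,0,0],[0,0,0],[0,0,0],[0,0,0],[0,0,0]]'

```text
t: 4.1
ee_pos: [442.3, -299.7, 5.6]
tcp_rot: [3.141, 0.001, 1.391]
contact_force: [-0.1, -0.4, 0.8]
grip_width: 85.0
finger_force: 0.0
```

Request:
play_rows --hand '[4,2,2,2,2,2,2,2]' --translation '[[0,0,0],[0,0,0],[0,0,0],[0,0,0],[0,0,0],[0,0,0],[0,0,0],[0,0,0]]' --delta_rot '[[0,0,0],[0,0,0],[0,0,0],[0,0,0],[0,0,0],[0,0,0],[0,0,0],[0,0,0]]' --newtons 30

```text
t: 4.9
ee_pos: [442.2, -299.6, 6.3]
tcp_rot: [3.14, -0.0, 1.391]
contact_force: [-1.5, 1.3, 6.1]
grip_width: 27.2
finger_force: 29.3
```

Request:
play_rows --hand '[2,2,2,2,2,2,2,2]' --translation '[[0,0,-2],[0,0,-3],[0,0,-4],[0,0,-4],[4.1,-1.05,0],[4.1,-1.05,0],[4.1,-1.05,0],[4.1,-1.05,0]]' --delta_rot '[[0,0,0],[0,0,0],[0,0,0],[0,0,0],[0,0,0],[0,0,0],[0,0,0],[0,0,0]]'

```text
t: 5.7
ee_pos: [429.5, -128.6, 135.2]
tcp_rot: [3.141, -0.001, 1.39]
contact_force: [0.8, -0.5, -0.1]
grip_width: 27.4
finger_force: 29.8
```

Request:
play_rows --hand '[2,2,2,2,2,2,2,2]' --translation '[[0,0,0],[0,0,0],[0,0,0],[0,0,0],[0,0,0],[0,0,0],[0,0,0],[0,0,0]]' --delta_rot '[[0,0,-0.14],[0,0,-0.14],[0,0,-0.14],[0,0,-0.14],[0,0,-0.14],[0,0,-0.14],[0,0,-0.14],[0,0,-0.14]]'

```text
t: 6.5
ee_pos: [429.6, -130.3, 135.3]
tcp_rot: [3.141, -0.0, 2.516]
contact_force: [0.3, 0.9, -1.8]
grip_width: 27.2
finger_force: 29.8
```

Request:
play_rows --hand '[2,2,2,2,2]' --translation '[[0,0,0],[0,0,0],[0,0,0],[0,0,0],[0,0,0]]' --delta_rot '[[0,0,-0.14],[0,0,-0.14],[0,0,-0.14],[0,0,-0.14],[0,0,0]]'

```text
t: 7.0
ee_pos: [429.6, -130.3, 135.3]
tcp_rot: [3.141, 0.0, 3.07]
contact_force: [0.1, -0.7, -0.9]
grip_width: 27.2
finger_force: 29.7
```

Run:
```python
from meas import *
np.set_printoptions(precision=1,suppress=True)
t=grab('top');s=grab('side')
a=cv2.resize(t['img'][120:240,310:440],(433,400),interpolation=cv2.INTER_CUBIC)
b=cv2.resize(s['img'][130:230,250:345],(380,400),interpolation=cv2.INTER_CUBIC)[:,:360]
cv2.imwrite('pics/c3.png',np.hstack([a,b]))
print(status.sense()['ee_pos'],status.sense()['tcp_rot'])
m,r,bx=stand(t);print(r)
```

```text
[ 429.6 -130.4  135.2] [3.1 0.  3.1]
((661.6365966796875, -282.1099853515625), (337.1693420410156, 199.4771728515625), 85.92831420898438)
```

View pics/c3.png

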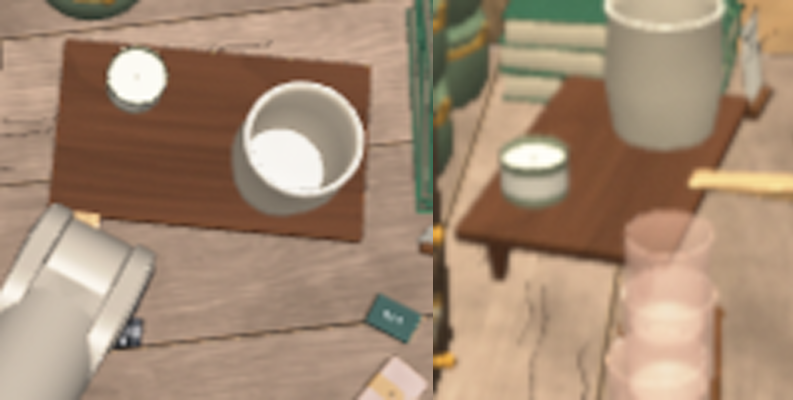

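The wedge is held level with its thin end ahead at about (336,184) in the top view. The board corner lies ahead of it.

Run:
```python
from meas import *
np.set_printoptions(precision=1,suppress=True)
t=load('top');s=load('side')
hsv=cv2.cvtColor(t['img'],cv2.COLOR_BGR2HSV)
m=((hsv[...,0]>12)&(hsv[...,0]<32)&(hsv[...,1]>80)&(hsv[...,2]>150)).astype(np.uint8)*255
c=big(m,(325,175,350,200));x,y,w,h=cv2.boundingRect(c);print(x,y,w,h)
print([onz(t,u,v,131)[:2] for u,v in((x,y),(x+w-1,y),(x+w/2-.5,y-.5))])
c,r,b=wedge(s,(300,150,450,220)); print(r,b)
x,y,w,h=cv2.boundingRect(c)
pts=c[:,0]; e=pts[pts[:,0]<=x+2]; print(e.tolist(), [onz(s,u,v,130) for u,v in e[:1]])
```

```text
332 183 8 5
[array([ 563.9, -134.8]), array([ 564.5, -158.8]), array([ 566. , -146.7])]
((421.5, 184.5), (69.0, 55.0), 90.0) [[394. 150.]
 [449. 150.]
 [449. 219.]
 [394. 219.]]
[[394, 150], [395, 151], [396, 150], [396, 150], [395, 150]] [array([ 289.3, -396.8,  130. ])]
```

Request:
play_rows --hand '[2,2,2,2,2,2,2,2]' --translation '[[1.5,0.4,0],[0,0,4],[0,0,4],[0,0,2.5],[0,0,1.2],[0,0,0.7],[0,0,0.3],[0,0,0]]' --delta_rot '[[0,0,0],[0,0,0],[0,0,0],[0,0,0],[0,0,0],[0,0,0],[0,0,0],[0,0,0]]'

```text
t: 7.9
ee_pos: [416.0, -125.6, 8.9]
tcp_rot: [-3.141, 0.002, 3.07]
contact_force: [-0.5, -0.7, -0.2]
grip_width: 27.1
finger_force: 29.8
```

Run:
```python
from meas import *
np.set_printoptions(precision=1,suppress=True)
t=grab('top');s=grab('side')
a=cv2.resize(t['img'][160:220,310:380],(467,400),interpolation=cv2.INTER_CUBIC)
b=cv2.resize(s['img'][165:235,285:350],(371,400),interpolation=cv2.INTER_CUBIC)[:,:330]
cv2.imwrite('pics/c4.png',np.hstack([a,b]))
# predicted short-foot location in both views (corner of the leg at z 0..10)
for f in(t,s): print([proj(f,p) for p in((601,-142,7),(601,-142,54),(601,-142,70),(546.5,-135.5,1))])
hsv=cv2.cvtColor(t['img'],cv2.COLOR_BGR2HSV)
m=((hsv[...,0]>12)&(hsv[...,0]<32)&(hsv[...,1]>80)&(hsv[...,2]>150)).astype(np.uint8)*255
c=big(m,(315,175,350,215))[:,0];print(c.min(0),c.max(0)); y=c[:,1].min()
for v in range(y,c[:,1].max()+1):
    q=c[c[:,1]==v][:,0]; print(v,q.min(),q.max(),onz(t,(q.min()+q.max())/2,v,3)[:2])
```

```text
[array([333.4, 180.5]), array([333.7, 177.6]), array([333.9, 176.6]), array([331.3, 194.9])]
[array([302.6, 202.4]), array([302.6, 191.4]), array([302.6, 187.5]), array([317. , 206.4])]
[329 194] [337 202]
194 329 335 [ 549.6 -137.9]
195 329 337 [ 545.8 -141.7]
196 330 337 [ 542.  -143.7]
197 331 336 [ 538.2 -143.8]
198 332 336 [ 534.5 -145.7]
199 332 336 [ 530.6 -145.8]
200 333 334 [ 526.8 -144. ]
201 335 336 [ 523.2 -151.6]
202 336 336 [ 519.4 -153.6]
```

View pics/c4.png

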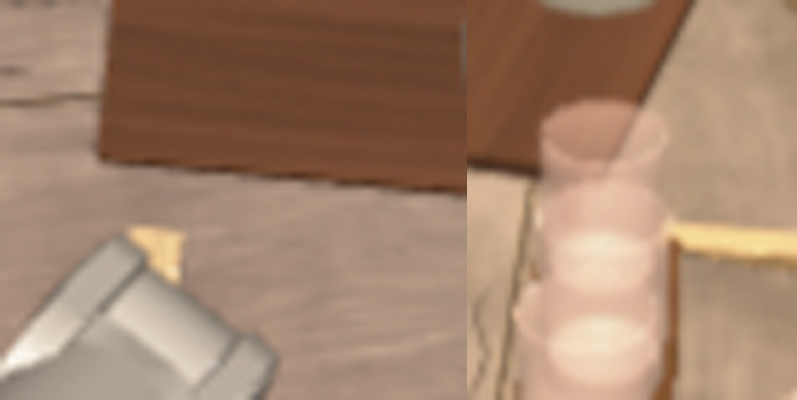

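Request:
play_rows --hand '[2,2,2,2,2,2,2,2]' --translation '[[0,0.2,0],[0,0,0.2],[-1,0,0],[-1.5,0,0],[-1.5,0,0],[-1,0,0],[-0.5,0,0],[0,0,0]]' --delta_rot '[[0,0,0],[0,0,0],[0,0,0],[0,0,0],[0,0,0],[0,0,0],[0,0,0],[0,0,0]]'

```text
t: 8.8
ee_pos: [471.2, -127.2, 6.4]
tcp_rot: [-3.141, 0.001, 3.072]
contact_force: [0.2, 0.1, 0.7]
grip_width: 26.9
finger_force: 29.9
```

Request:
play_rows --hand '[2,2,2,2,2]' --translation '[[-0.2,0,0],[-0.2,0,0],[-0.2,0,0],[-0.2,0,0],[0,0,0]]' --delta_rot '[[0,0,0],[0,0,0],[0,0,0],[0,0,0],[0,0,0]]'

```text
t: 9.3
ee_pos: [476.4, -127.8, 6.3]
tcp_rot: [3.141, -0.003, 3.07]
contact_force: [-4.1, -0.4, 5.3]
grip_width: 27.4
finger_force: 30.5
```

Run:
```python
from meas import *
np.set_printoptions(precision=2,suppress=True)
q=status.sense();print(q['contact_force'],q['wrist_torque'],q['ee_pos'])
t=grab('top');m,r,bx=stand(t);print(r)
q=status.sense();print(q['contact_force'],q['wrist_torque'],q['ee_pos'])
```

```text
[-4.06 -0.39  5.34] [-0.02  0.75 -0.01] [ 476.35 -127.77    6.34]
((661.6417236328125, -282.24407958984375), (336.7762145996094, 199.49351501464844), 86.05790710449219)
[-4.4   0.21  5.48] [-0.04  0.84 -0.02] [ 476.3  -127.79    6.32]
```

Request:
play_rows --hand '[2,2]' --translation '[[0,0,-0.1],[0,0,0]]' --delta_rot '[[0,0,0],[0,0,0]]'

```text
t: 9.55
ee_pos: [478.3, -127.6, 7.3]
tcp_rot: [-3.142, 0.001, 3.071]
contact_force: [0.6, -0.4, -0.7]
grip_width: 27.3
finger_force: 29.8
```

Request:
play_rows --hand '[4,4,4,2,2,2,2,2]' --translation '[[0,0,0],[0,0,0],[0,0,-0.15],[0,0,0],[0,0,0],[0,0,0],[0,0,0],[0,0,0]]' --delta_rot '[[0,0,0],[0,0,0],[0,0,0],[0,0,0],[0,0,0],[0,0,0],[0,0,0],[0,0,0]]'

```text
t: 10.35
ee_pos: [478.6, -127.9, 9.2]
tcp_rot: [-3.142, 0.001, 3.071]
contact_force: [0.1, -0.5, 6.1]
grip_width: 27.1
finger_force: 29.5
```

Request:
play_rows --hand '[2,2,2,2]' --translation '[[-0.2,0,0],[-0.2,0,0],[-0.1,0,0],[0,0,0]]' --delta_rot '[[0,0,0],[0,0,0],[0,0,0],[0,0,0]]'

```text
t: 10.75
ee_pos: [478.7, -127.9, 9.1]
tcp_rot: [3.139, -0.009, 3.07]
contact_force: [-10.1, 2.2, 18.3]
grip_width: 27.1
finger_force: 30.5
```

Request:
play_rows --hand '[2,2]' --translation '[[0,0,-0.1],[0,0,0]]' --delta_rot '[[0,0,0],[0,0,0]]'

```text
t: 10.95
ee_pos: [482.8, -128.0, 9.5]
tcp_rot: [3.142, -0.0, 3.071]
contact_force: [0.3, 0.2, -0.8]
grip_width: 26.9
finger_force: 29.2
```

Run:
```python
from meas import *
np.set_printoptions(precision=2,suppress=True)
t=grab('top');m,r,bx=stand(t);print(r)
q=status.sense();print(q['contact_force'],q['wrist_torque'],q['ee_pos'],q['tcp_rot'])
```

```text
((661.6416015625, -282.2458190917969), (336.7798156738281, 199.49351501464844), 86.05790710449219)
[-0.07  0.61 -0.11] [-0.02  0.07 -0.02] [ 483.   -127.86    9.4 ] [-3.14 -0.    3.07]
```

Request:
play_rows --hand '[2,2,2,2]' --translation '[[-0.15,0,0],[-0.15,0,0],[-0.1,0,0],[0,0,0]]' --delta_rot '[[0,0,0],[0,0,0],[0,0,0],[0,0,0]]'

```text
t: 11.4
ee_pos: [487.4, -128.3, 9.7]
tcp_rot: [-3.141, 0.0, 3.071]
contact_force: [-0.9, 0.4, -0.8]
grip_width: 27.3
finger_force: 29.2
```

Request:
play_rows --hand '[2,2,2,2]' --translation '[[-0.15,0,0],[-0.15,0,0],[-0.1,0,0],[0,0,0]]' --delta_rot '[[0,0,0],[0,0,0],[0,0,0],[0,0,0]]'

```text
t: 11.8
ee_pos: [491.3, -128.7, 9.8]
tcp_rot: [-3.142, 0.0, 3.071]
contact_force: [0.3, 0.5, -0.1]
grip_width: 27.1
finger_force: 29.2
```

Request:
play_rows --hand '[2,2,2,2]' --translation '[[-0.15,0,0],[-0.15,0,0],[-0.1,0,0],[0,0,0]]' --delta_rot '[[0,0,0],[0,0,0],[0,0,0],[0,0,0]]'

```text
t: 12.2
ee_pos: [495.3, -128.9, 9.8]
tcp_rot: [-3.142, 0.0, 3.071]
contact_force: [-0.2, 0.6, -0.4]
grip_width: 27.3
finger_force: 29.2
```

Request:
play_rows --hand '[2,2,2,2]' --translation '[[-0.15,0,0],[-0.15,0,0],[-0.1,0,0],[0,0,0]]' --delta_rot '[[0,0,0],[0,0,0],[0,0,0],[0,0,0]]'

```text
t: 12.6
ee_pos: [499.2, -129.2, 9.8]
tcp_rot: [-3.142, 0.0, 3.071]
contact_force: [0.7, 0.2, -1.0]
grip_width: 27.1
finger_force: 29.2
```

Request:
play_rows --hand '[2,2,2,2]' --translation '[[-0.15,0,0],[-0.15,0,0],[-0.1,0,0],[0,0,0]]' --delta_rot '[[0,0,0],[0,0,0],[0,0,0],[0,0,0]]'

```text
t: 13.0
ee_pos: [501.8, -129.3, 9.3]
tcp_rot: [3.141, -0.003, 3.071]
contact_force: [-3.6, -0.2, -0.5]
grip_width: 27.2
finger_force: 29.3
```

Request:
play_rows --hand '[2,2,2]' --translation '[[-0.1,0,0],[-0.1,0,0],[0,0,0]]' --delta_rot '[[0,0,0],[0,0,0],[0,0,0]]'

```text
t: 13.3
ee_pos: [502.4, -129.3, 9.3]
tcp_rot: [3.14, -0.005, 3.071]
contact_force: [-6.3, 0.7, 3.1]
grip_width: 26.6
finger_force: 29.5
```

Run:
```python
from meas import *
np.set_printoptions(precision=2,suppress=True)
t=grab('top');m,r,bx=stand(t);print(r)
q=status.sense();print(q['contact_force'],q['wrist_torque'],q['ee_pos'],q['tcp_rot'])
```

```text
((661.6463623046875, -282.27886962890625), (336.6475524902344, 199.50083923339844), 86.11866760253906)
[-6.52  0.82  1.32] [ 0.08  1.34 -0.01] [ 502.4  -129.32    9.28] [ 3.14 -0.01  3.07]
```

Request:
play_rows --hand '[5,6,6,6,6]' --translation '[[0,0,0],[0,0,0],[0,0,0],[0.2,0,0],[0,0,0]]' --delta_rot '[[0,0,0],[0,0,0],[0,0,0],[0,0,0],[0,0,0]]'

```text
t: 13.85
ee_pos: [503.3, -129.5, 10.0]
tcp_rot: [-3.142, 0.001, 3.071]
contact_force: [-0.6, 0.1, 0.1]
grip_width: 59.6
finger_force: 0.0
```

Request:
play_rows --hand '[6,6,6,6,6,6,6]' --translation '[[0,0,-1],[0,0,-2],[0,0,-3],[4,0,-2],[4,0,0],[0,0,0],[0,0,0]]' --delta_rot '[[0,0,0],[0,0,0],[0,0,0],[0,0,0],[0,0,0],[0,0,0],[0,0,0]]'

```text
t: 14.55
ee_pos: [422.8, -123.5, 90.4]
tcp_rot: [3.14, 0.001, 3.07]
contact_force: [1.7, 0.5, -0.2]
grip_width: 59.8
finger_force: 0.0
```

Run:
```python
from meas import *
np.set_printoptions(precision=1,suppress=True)
t=grab('top');s=grab('side');m,r,bx=stand(t);print(r)
a=cv2.resize(t['img'][160:225,310:380],(431,400),interpolation=cv2.INTER_CUBIC)
b=cv2.resize(s['img'][175:235,285:345],(400,400),interpolation=cv2.INTER_CUBIC)[:,:360]
cv2.imwrite('pics/c5.png',np.hstack([a,b]))
```

```text
((661.6656494140625, -282.00665283203125), (337.37335205078125, 199.50181579589844), 86.12686920166016)
```

View pics/c5.png

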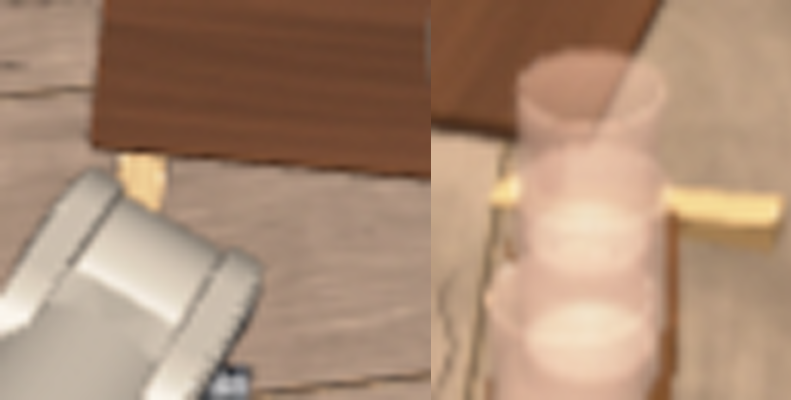

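The wedge is under the leg: its thin end shows past the leg at side px (295,203), the thick end is outside, and the stand hasn't moved. To verify it's snug, I'll push gently on the butt with closed fingers.

Request:
play_rows --hand '[0,0,0,0,0,0,0]' --translation '[[-1.5,0,0],[-0.5,0,0],[0,0,3],[0,0,3],[0,0,1.5],[0,0,0.8],[0,0,0]]' --delta_rot '[[0,0,0],[0,0,0],[0,0,0],[0,0,0],[0,0,0],[0,0,0],[0,0,0]]'

```text
t: 15.35
ee_pos: [443.0, -125.3, 6.0]
tcp_rot: [-3.141, -0.002, 3.071]
contact_force: [-0.0, -0.4, 0.5]
grip_width: 0.3
finger_force: 0.0
```

Request:
play_rows --hand '[0,0,0,0]' --translation '[[-0.5,0,0],[-0.4,0,0],[-0.3,0,0],[0,0,0]]' --delta_rot '[[0,0,0],[0,0,0],[0,0,0],[0,0,0]]'

```text
t: 15.75
ee_pos: [456.6, -126.2, 7.5]
tcp_rot: [-3.141, 0.002, 3.071]
contact_force: [-0.6, -0.5, 0.5]
grip_width: 0.0
finger_force: 0.0
```

Request:
play_rows --hand '[0,0,0,0]' --translation '[[-0.2,0,0],[-0.2,0,0],[-0.1,0,0],[0,0,0]]' --delta_rot '[[0,0,0],[0,0,0],[0,0,0],[0,0,0]]'

```text
t: 16.15
ee_pos: [460.3, -126.4, 6.8]
tcp_rot: [-3.142, 0.0, 3.071]
contact_force: [0.4, 0.7, -0.3]
grip_width: 0.1
finger_force: 0.0
```

Request:
play_rows --hand '[0,0,0,0]' --translation '[[-0.2,0,0],[-0.15,0,0],[-0.1,0,0],[0,0,0]]' --delta_rot '[[0,0,0],[0,0,0],[0,0,0],[0,0,0]]'

```text
t: 16.55
ee_pos: [461.8, -126.5, 6.3]
tcp_rot: [3.14, -0.006, 3.07]
contact_force: [-5.8, 0.5, 4.4]
grip_width: -0.1
finger_force: 2.8
```

Request:
play_rows --hand '[0,0,0,0,8.5,8.5,8.5,8.5]' --translation '[[1,0,0],[2,0,0],[0,0,-4],[0,0,-5],[0,0,-5],[0,0,-5],[0,0,0],[-0.45,3.8,0]]' --delta_rot '[[0,0,0],[0,0,0],[0,0,0],[0,0,0],[0,0,0],[0,0,0],[0,0,0],[0,0,0]]'

```text
t: 17.35
ee_pos: [442.7, -92.6, 199.2]
tcp_rot: [-3.14, 0.007, 3.06]
contact_force: [-0.3, -0.1, -1.0]
grip_width: 58.0
finger_force: 0.0
```

Request:
play_rows --hand '[8.5,8.5,8.5,8.5,8.5,8.5,8.5,8.5]' --translation '[[-0.45,3.8,0],[-0.45,3.8,0],[-0.45,3.8,0],[-0.45,3.8,0],[-0.45,3.8,0],[-0.45,3.8,0],[-0.45,3.8,0],[-0.45,3.8,0]]' --delta_rot '[[0,0,0],[0,0,0],[0,0,0],[0,0,0],[0,0,0],[0,0,0],[0,0,0],[0,0,0]]'

```text
t: 18.15
ee_pos: [499.2, 215.3, 196.2]
tcp_rot: [3.141, 0.0, 3.071]
contact_force: [0.5, -0.8, -0.1]
grip_width: 84.9
finger_force: 0.0
```

Request:
play_rows --hand '[8.5,8.5,8.5,8.5,8.5]' --translation '[[-0.45,3.8,0],[-0.45,3.8,0],[-0.45,3.8,0],[-0.45,3.5,0],[0,0,0]]' --delta_rot '[[0,0,0],[0,0,0],[0,0,0],[0,0,0],[0,0,0]]'

```text
t: 18.65
ee_pos: [525.8, 368.7, 194.6]
tcp_rot: [3.138, -0.002, 3.08]
contact_force: [-0.3, 0.2, 0.5]
grip_width: 85.0
finger_force: 0.0
```

Run:
```python
from meas import *
np.set_printoptions(precision=1,suppress=True)
s=grab('side')
hsv=cv2.cvtColor(s['img'],cv2.COLOR_BGR2HSV)
# white wax in side view unchanged? and level check of stand in side view via corner leg; print sense
q=status.sense();print(q['ee_pos'],q['tcp_rot'],q['joint_positions'])
mm=(s['img'].min(2)>205).astype(np.uint8)*255
e=cv2.fitEllipse(big(mm,(275,290,315,320)));print(e,[onz(s,*e[0],z) for z in(30,34)])
```

```text
[526.4 364.6 194.9] [ 3.1 -0.   3.1] [-1.   0.6  0.6  1.3 -0.3  1.4  1.1]
((294.9270324707031, 301.4035339355469), (12.58151912689209, 19.347694396972656), 89.27884674072266) [array([519.3, 360. ,  30. ]), array([518.4, 363.7,  34. ])]
```

Request:
play_rows --hand '[8.5,8.5,8.5,8.5,8.5,8.5,8.5,8.5]' --translation '[[0.55,-0.5,0],[0,0,4.5],[0,0,4.5],[0,0,4],[0,0,3],[0,0,2],[0,0,0.5],[0,0,0]]' --delta_rot '[[0,0,0],[0,0,0],[0,0,0],[0,0,0],[0,0,0],[0,0,0],[0,0,0],[0,0,0]]'

```text
t: 19.5
ee_pos: [521.8, 354.5, 11.8]
tcp_rot: [-3.14, -0.001, 3.069]
contact_force: [0.9, 0.4, 1.3]
grip_width: 84.8
finger_force: 0.0
```

Request:
play_rows --hand '[6.5,5.4,5.2,5.2,5.2,5.2,5.2]' --translation '[[0,0,0],[0,0,0],[0,0,0],[0,0,0],[0,0,0],[0,0,0],[0,0,0]]' --delta_rot '[[0,0,0],[0,0,0],[0,0,0],[0,0,0],[0,0,0],[0,0,0],[0,0,0]]' --newtons 25

```text
t: 20.2
ee_pos: [523.6, 358.2, 14.5]
tcp_rot: [3.138, 0.004, 3.071]
contact_force: [-1.0, 0.6, 6.1]
grip_width: 56.2
finger_force: 27.0
```

Request:
play_rows --hand '[5.2,5.2,5.2,5.2,5.2,5.2,5.2,5.2]' --translation '[[0,0,-2],[0,0,-4],[0,0,-4],[0,0,-4],[0,0,-4],[-0.8,-3.5,0],[-0.8,-3.5,0],[-0.8,-3.5,0]]' --delta_rot '[[0,0,0],[0,0,0],[0,0,0],[0,0,0],[0,0,0],[0,0,0],[0,0,0],[0,0,0]]'

```text
t: 21.0
ee_pos: [538.2, 248.3, 192.0]
tcp_rot: [-3.141, 0.0, 3.072]
contact_force: [0.5, 0.4, -3.4]
grip_width: 56.1
finger_force: 27.9
```

Request:
play_rows --hand '[5.2,5.2,5.2,5.2,5.2,5.2,5.2,5.2]' --translation '[[-0.8,-3.5,0],[-0.8,-3.5,0],[-0.8,-3.5,0],[-0.8,-3.5,0],[-0.8,-3.5,0],[-0.8,-3.5,0],[-0.8,-3.5,0],[-0.8,-3.5,0]]' --delta_rot '[[0,0,0],[0,0,0],[0,0,0],[0,0,0],[0,0,0],[0,0,0],[0,0,0],[0,0,0]]'

```text
t: 21.8
ee_pos: [581.9, -35.5, 191.6]
tcp_rot: [-3.142, -0.001, 3.071]
contact_force: [0.5, 0.3, -2.1]
grip_width: 56.2
finger_force: 27.8
```

Request:
play_rows --hand '[5.2,5.2,5.2,5.2,5.2]' --translation '[[-0.8,-3.5,0],[-0.8,-3.5,0],[-0.8,-3.5,0],[0,0,0],[0,0,0]]' --delta_rot '[[0,0,0],[0,0,0],[0,0,0],[0,0,0],[0,0,0]]'

```text
t: 22.3
ee_pos: [598.1, -142.0, 191.5]
tcp_rot: [-3.141, -0.001, 3.067]
contact_force: [-0.9, 0.8, -2.9]
grip_width: 56.1
finger_force: 27.8
```

Run:
```python
from meas import *
np.set_printoptions(precision=1,suppress=True)
t=grab('top');s=grab('side');q=status.sense();print(q['ee_pos'],q['tcp_rot'],q['contact_force'])
a=t['img'][110:260,260:440]; a=cv2.resize(a,(400,333),interpolation=cv2.INTER_CUBIC)
b=cv2.resize(s['img'][100:225,240:390],(400,333),interpolation=cv2.INTER_CUBIC)
cv2.imwrite('pics/c6.png',np.hstack([a,b])); print(proj(s,q['ee_pos']),proj(s,(601,-142,70)))
```

```text
[ 598.9 -138.6  191.4] [ 3.1 -0.   3.1] [ 0.3  1.2 -2.5]
[303.1 157.4] [302.6 187.5]
```

View pics/c6.png

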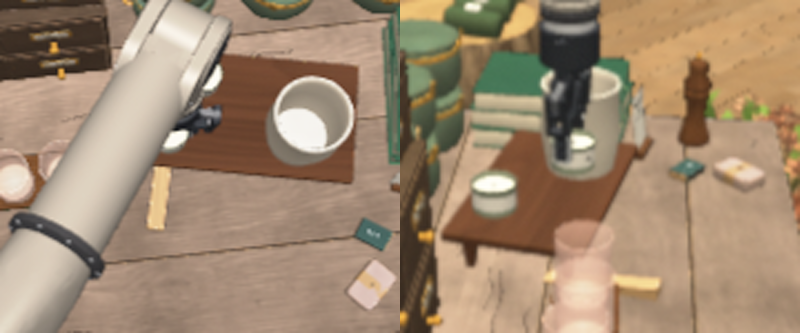

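Request:
play_rows --hand '[5.2,5.2,5.2,5.2,5.2,5.2,5.2,5.2]' --translation '[[-0.55,-0.35,0],[0,0,3],[0,0,3],[0,0,2],[0,0,1.2],[0,0,0.6],[0,0,0.3],[0,0,0]]' --delta_rot '[[0,0,0],[0,0,0],[0,0,0],[0,0,0],[0,0,0],[0,0,0],[0,0,0],[0,0,0]]'

```text
t: 23.2
ee_pos: [604.9, -144.2, 91.4]
tcp_rot: [-3.141, 0.001, 3.071]
contact_force: [0.3, -0.2, -1.7]
grip_width: 55.4
finger_force: 27.9
```

Request:
play_rows --hand '[5.2,5.2,5.2,5.2]' --translation '[[0,0,0.1],[0,0,0.1],[0,0,0.1],[0,0,0]]' --delta_rot '[[0,0,0],[0,0,0],[0,0,0],[0,0,0]]'

```text
t: 23.6
ee_pos: [604.3, -144.1, 87.9]
tcp_rot: [3.141, 0.0, 3.071]
contact_force: [0.3, -0.6, -1.9]
grip_width: 56.0
finger_force: 27.9
```

Request:
play_rows --hand '[5.2,5.2,5.2,5.2]' --translation '[[0,0,0.1],[0,0,0.05],[0,0,0.05],[0,0,0]]' --delta_rot '[[0,0,0],[0,0,0],[0,0,0],[0,0,0]]'

```text
t: 24.0
ee_pos: [604.2, -144.1, 85.7]
tcp_rot: [3.142, -0.0, 3.071]
contact_force: [1.1, -0.5, -2.7]
grip_width: 56.1
finger_force: 27.9
```

Request:
play_rows --hand '[5.2,5.2,5.2,5.2]' --translation '[[0,0,0.05],[0,0,0.05],[0,0,0.05],[0,0,0]]' --delta_rot '[[0,0,0],[0,0,0],[0,0,0],[0,0,0]]'

```text
t: 24.4
ee_pos: [604.3, -144.2, 84.6]
tcp_rot: [3.141, 0.0, 3.071]
contact_force: [-1.5, -0.5, -1.0]
grip_width: 56.4
finger_force: 28.2
```

Request:
play_rows --hand '[5.2,5.2,5.2]' --translation '[[0,0,0.05],[0,0,0.03],[0,0,0]]' --delta_rot '[[0,0,0],[0,0,0],[0,0,0]]'

```text
t: 24.7
ee_pos: [604.3, -144.2, 84.4]
tcp_rot: [3.141, 0.0, 3.071]
contact_force: [-2.7, 0.3, 5.1]
grip_width: 55.8
finger_force: 28.6
```

Seated at about 5 N. Releasing and retreating upward.

Request:
play_rows --hand '[6,6.5,7.5,8.5,8.5,8.5,8.5]' --translation '[[0,0,0],[0,0,0],[0,0,0],[0,0,0],[0,0,0],[0,0,-1],[0,0,-2]]' --delta_rot '[[0,0,0],[0,0,0],[0,0,0],[0,0,0],[0,0,0],[0,0,0],[0,0,0]]'

```text
t: 25.4
ee_pos: [603.0, -143.6, 112.6]
tcp_rot: [3.141, -0.004, 3.071]
contact_force: [1.4, 1.1, 1.6]
grip_width: 84.9
finger_force: 0.0
```

Request:
play_rows --hand '[8.5,8.5,8.5,8.5,8.5,8.5,8.5,8.5]' --translation '[[0,0,-4],[0,0,-4],[0,0,-3],[3,3,0],[3,3,0],[3,3,0],[3,3,0],[0,3,0]]' --delta_rot '[[0,0,0],[0,0,0],[0,0,0],[0,0,0],[0,0,0],[0,0,0],[0,0,0],[0,0,0]]'

```text
t: 26.2
ee_pos: [491.1, 14.7, 223.9]
tcp_rot: [3.139, -0.003, 3.07]
contact_force: [1.7, -0.1, -0.7]
grip_width: 85.0
finger_force: 0.0
```

Run:
```python
from meas import *
np.set_printoptions(precision=1,suppress=True)
t=grab('top');s=grab('side');m,r,bx=stand(t);print(r)
a=cv2.resize(t['img'][120:240,300:440],(420,360),interpolation=cv2.INTER_CUBIC)
b=cv2.resize(s['img'][130:230,245:350],(378,360),interpolation=cv2.INTER_CUBIC)
cv2.imwrite('pics/c7.png',np.hstack([a,b]))
for f,roi in((t,(318,155,348,195)),(s,(285,160,320,200))):
    mm=(f['img'].min(2)>205).astype(np.uint8)*255
    try: e=cv2.fitEllipse(big(mm,roi));print(e,onz(f,*e[0],102))
    except Exception as x: print(x)
q=status.sense();print(q['t'],q['ee_pos'],q['contact_force'])
```

```text
((661.5025024414062, -282.2266845703125), (336.8047790527344, 199.43408203125), 86.04442596435547)
((335.4605407714844, 174.4440460205078), (13.340009689331055, 13.707962036132812), 77.2907943725586) [ 601.5 -146.8  102. ]
((303.1760559082031, 179.5), (5.123931407928467, 11.840394973754883), 90.0) [ 599.5 -143.9  102. ]
26.3 [494.8  20.1 224.1] [ 0.2 -0.3 -0.5]
```

View pics/c7.png

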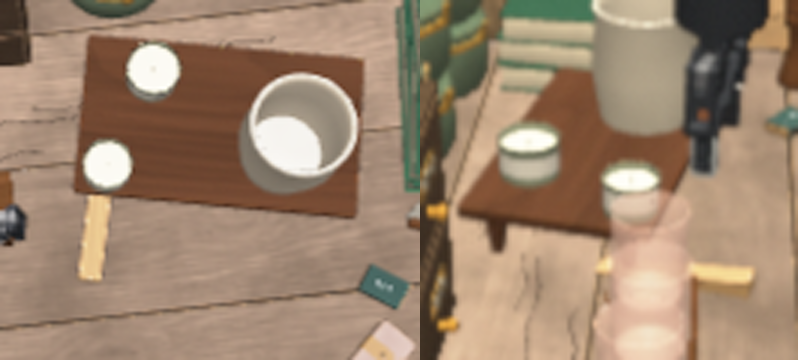

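The candle stands about 4 mm from the corner point, seen at top px (335,174). The stand is unmoved, and the jar, the larger candle and the wedge are in place. Handing in.

Request:
play_rows --hand '[8.5,8.5,8.5,8.5]' --translation '[[0,0,0],[0,0,0],[0,0,0],[0,0,0]]' --delta_rot '[[0,0,0],[0,0,0],[0,0,0],[0,0,0]]'

```text
t: 26.7
ee_pos: [495.4, 12.5, 223.6]
tcp_rot: [-3.141, 0.0, 3.068]
contact_force: [-0.3, 0.8, -0.1]
grip_width: 85.0
finger_force: 0.0
```

```bash
python3 -c "
from cell import sign_off
print(sign_off())"
```

```text
the job is handed in; nothing more can be done
None
```

The job is handed in, with no verdict returned: the wedge is snug under the short leg (about 6 N when pushed) and the small candle stands about 4 mm from the corner point, with the stand unmoved and looking level in the pictures, and the jar and larger candle still in place.

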